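# Snap open the folding trivet and stand the tall plug on it

### The arm

A 6-joint arm with a two-finger parallel gripper is mounted at the origin on the work surface. World frame = base frame: x ahead of the robot, y to its left, z up, the work surface at z = 0. Lengths are in m, angles in degrees, forces in N, time in s.
With the tool pointing down it reaches from about 0.4 to 0.825 m from the base axis. Payload 7 kg.
Tool frame: the origin (TCP) lies at the very end of the fingers, on their centre line; the grasp point (between the pads) lies 19 mm behind it (ctrl.tcp_to_grasp is the distance from the TCP to the grasp point, in m); z points along the fingers, y is the direction in which the jaws open and shut (so a half turn about z gives the same grasp; the last joint's range is limited). The gripper opens to 88 mm and grips with 3 to 60 N. Pads are 19 mm wide; open, the fingers measure 130 mm over their backs; the gripper's body (78 mm by 193 mm) begins 47 mm behind the grasp point.
Start: joints at [-59.353, 20.546, 0.682, 0, -70.136, -16.507], TCP at [0.165, -0.655, 0.227] pointing down, gripper open.
Joint ranges: [-176.03, 176.03], [-82.01, 121.73], [-58.28, 71.71], [-173.87, 95.51], [-174.79, -0.11], [-173.66, 173.66]. Speed limits (degrees/s): [136.94, 136.94, 172.46, 180, 180, 180].

### API

Orientations are given as [roll, pitch, yaw] about the fixed x, y, z axes, in that order (R = Rz(yaw) Ry(pitch) Rx(roll)).
In Python, from plant import ctrl gives the robot as it stands.
- The arm moves only by the tool jog_arm, never from a script. Its argument "commands" is a list of rows, each an object of numbers: "x", "y", "z": the shift along the tool's x, y, z in cm; "roll": the turn about the tool's z in rad. In form: [{"x": .., "y": .., "z": .., "roll": ..}, ...]. A call has 1 to 12 rows; each row shifts and turns the commanded pose from where the row before left it, along the tool's axes as they then stand; what a row does not reach is not made up. A row lasts 1/10 s, in which the tool goes at most 50 mm and 8.59 degrees, less where a joint would pass 70% of its speed; a pose out of reach is approached as far as the arm can. A call is refused whole if a number of a shift passes 5 or a number of a turn 0.15, either way. A call with a gripper value outside its range is refused whole. "gripper" is the finger opening in cm, from 0 to 8.76, set as the call begins (left out, the last holds). The fingers move at their own pace and stop on an object; the grip force is fixed at half the most. Time passes only in rows, so rows that do not move let the fingers close. It gives the time, the measured TCP pose, the force and the opening at its end, in the units of the state.
- ctrl.get_obs(): the state, without advancing time (a new reading comes with each control period).
- ctrl.snapshot(name): name is "scene" or "top" or "wrist"; returns a dict with "image" (384x512x3 uint8, red, green, blue), "mtx" (3x3 intrinsics, pixels), "position" and "orientation" of the camera in the world; the wrist camera has in their place "hand_eye" (4x4, takes a point from camera to tool coordinates, whose origin is the TCP and whose axes are the flange's). Camera axes: x right, y up, looking along -z (the intrinsics and any distortion apply to the point x, -y, -z); pixel columns grow to the right and rows downward; lengths in m; the calibration is good to about 2 mm. A picture is of the moment at which its call begins: read the wrist's pose just before it. There is no depth.
- ctrl.close_job(): hands the job in, once; it reports no verdict.
Trained networks look in the newest picture that a camera, given by its name, has taken for a name from the list of things; names that differ only in an ending like _2 or _b are one class to them, and where a whole thing is asked for, a point or a joint stands for the part that bears it (a point fixed in the world has none). Each returns a list of dicts, best first, with "confidence" (0 to 1); they miss things now and then, are a little off and sometimes report something else, mostly with a low value. They report only what shows in the picture. A call takes as long as a camera call. They do not tell look-alikes from the thing itself.
- ctrl.search_frame(camera, query): "position" ([column, row] as shares, 0 to 1, of the picture: columns of its width, rows of its height, amid what is visible of it).
- ctrl.regions_of(camera, query): "mask" (384x512 bool, what is visible of it) and "position" ([column, row] as shares, 0 to 1, of the picture: columns of its width, rows of its height, amid what is visible of it).
The state is a dict: "clock": time; "joint_pos": joint angles; "qvel": joint speeds; "tau": joint torques, N m; "tool_pos": TCP position; "orientation": TCP orientation; "force": force on the tool from outside, world axes, zero at the start; "moment": the same for the moment, N m; "opening": finger opening in m.
Only numpy, scipy, OpenCV 4.12 (cv2) and the standard library are available. Lean on these libraries where they do the work, as an engineer would, in place of code of your own. Each camera call takes 0.05 s, during which the arm holds its last target.

### The job

Snap the folded trivet open by raising its top plate up and over until it clicks and stays up by itself. Then lift the tall graphite plug straight out of its well in the warming block and gently stand it upright in the middle of the open trivet. Leave the two short plugs in their wells, do not shift the tool cup or the jacks, and let go of everything.

Things in the scene. Friction and masses are not known exactly. Their poses are not given: they have to be found in the camera images.
- trivet: Base of the folding steel trivet, screwed to the bench: two rails along its x, 160 mm long, 146 mm apart over their backs, 40 mm high, open in between. Origin: centre of the underside, z up; +x points to the robot's left within 0.4 rad. 80 mm legs hinge about y, 30 mm up, at x = -40 and +40 mm; 65 mm free between left and right legs. They carry the top plate.
- front_legs (a joint): Leg angle, rad: 0 = folded (legs lean 72 degrees towards -x; plate overhangs the base), 1.26 = vertical, 1.5 = open, at the stop. Plate swings up and +x on an arc of radius 80 mm. Spring and weight hold it folded: 10 to 15 N along the arc at first, less further up. Past about 1.05 it snaps on to 1.5 by itself and stays.
- plate_top (a point): Centre of the top face of the trivet's solid steel top plate, 124 (x) by 136 (y) by 10 mm, no rim. It always stays level, axes as the trivet base. Folded it is 71 mm above the bench; open, 124 mm above it and 19 mm to +x of the base's origin.
- plate_front_edge (a point): Middle of the plate's lower front edge (-x side, on the robot's right); axes as the trivet base. When folded, free space below it down to the bench. Shut fingers tilted about 45 degrees, pointing along +x and down, can be slipped under this edge and pushed up and to +x along the arc.
- block: Aluminium warming block, fixed, 80 (x) by 200 (y) by 80 mm high, origin at the centre of its underside. Three round wells along its y at -62, 0 and +62 mm, 38 mm wide, 70 mm deep, each with a graphite plug of 36 mm diameter: two short ones stand 15 mm out of the block, the tall one 50 mm. Which well holds the tall one varies.
- tall_plug_center (a point): Centre (half-way up, on the axis) of the tall dark graphite plug, a round bar of 36 mm diameter and 120 mm height, about 0.22 kg; z along its axis.
- short_plug_a: Short graphite plug, 36 mm diameter, 85 mm tall, origin at the centre of its underside; stays in its well.
- short_plug_b: The other short graphite plug, the same; stays in its well.
- tool_cup: Steel cup, 68 mm across and 75 mm high, with two sticks that reach 115 mm high; origin at the centre of its underside. Bystander.
- jacks: Glass jacks, a V of steel bars lying flat, 215 mm long, 58 mm wide, 10 mm thick; origin mid-length on the underside. Bystander.
There are look-alikes about, which are no part of the job. Of the things that look like the block, take the one that is nearest to the robot's base at the start.

How it is judged:
By the outcome, as a careful person would: the job done as asked, in the order asked, and still so for the second after the job is handed in, with the robot touching nothing.
It also fails if it takes over 64 s, if anything falls off the work surface, if the arm or the gripper's body presses on something with over 40 N, if the wrist force passes 120 N, or if a joint passes its speed limit or range.

## Working session

There is one attempt and no reset: what is moved stays moved. The work goes in short steps, Python scripts to look and compute and a tool call to move; the robot and the scene stay as the last step left them, time stands still between calls to the robot, and variables do not carry over. Pictures are saved under pics/ and viewed, and the job is handed in when it is done.

Besides the shell and the picture viewer there is one more tool, called as a command line: name --argument value ..., lists and objects as JSON in quotes. jog_arm: Moves the arm, as the interface text tells. Its arguments: {"type":"object","properties":{"commands":{"type":"array"},"gripper":{"type":"number"}},"required":["commands"]}

```bash
ls; mkdir -p pics
python3 - <<'E'
from plant import ctrl
import cv2,numpy as np,pickle
o=ctrl.get_obs(); print(o)
d={}
for n in("scene","top"):
    s=ctrl.snapshot(n); d[n]=s
    cv2.imwrite(f"pics/{n}0.png",s["image"][:,:,::-1]); print(n,s["mtx"],s["position"],s["orientation"],[k for k in s])
    for q in("trivet","front_legs","plate_top","block","tall_plug_center","short_plug_a","tool_cup","jacks"):
        r=ctrl.search_frame(n,q); print(q,[(round(x["confidence"],2),(np.array(x["position"])*[512,384]).round(1)) for x in r])
pickle.dump(d,open("s0.pkl","wb"))
print(ctrl.get_obs()["clock"])
E
```

```text
pics
{'clock': 0.0, 'joint_pos': array([-5.93520456e+01,  2.05911549e+01,  6.33749608e-01, -1.98325825e-02,
       -7.01328441e+01, -1.65076382e+01]), 'qvel': array([-0.05658384,  0.09678097,  0.02501628, -0.01952251,  0.01403939,
        0.01030807]), 'tau': array([-2.65424587e-04, -5.82715845e+01,  2.93067706e+01,  6.99767411e+00,
        6.96237505e-03, -1.49798116e-04]), 'tool_pos': array([ 0.16477148, -0.65409473,  0.22562654]), 'orientation': array([ 1.79908173e+02, -7.77086003e-03, -1.65866432e+02]), 'force': array([0.06312357, 0.37644123, 0.07400418]), 'moment': array([-0.02853348,  0.01780199,  0.0189174 ]), 'opening': 0.08765848208854769}
scene [[444.95246453   0.         254.49426082]
 [  0.         444.95246453 182.4431188 ]
 [  0.           0.           1.        ]] [1.11847951 0.90296912 0.87613309] [ 51.51001381   0.45394468 149.49215708] ['image', 'mtx', 'position', 'orientation']
trivet [(0.63, array([230.6, 139.9]))]
front_legs [(0.89, array([227.9, 128. ]))]
plate_top [(0.81, array([227.5, 129.1]))]
block [(0.84, array([350.2, 282.9])), (0.81, array([174.4, 167.8])
[... 372 characters left out ...]
93.80603365]
 [  0.           0.           1.        ]] [0.40681351 0.04334444 1.07605645] [ 11.76301345  -0.25023779 -91.9537236 ] ['image', 'mtx', 'position', 'orientation']
trivet [(0.58, array([363.2, 222.7])), (0.33, array([378.1, 222.2]))]
front_legs [(0.82, array([378.2, 219.8])), (0.73, array([367.1, 220. ]))]
plate_top [(0.56, array([377.6, 219.4]))]
block [(0.97, array([343.2, 137.5])), (0.88, array([161.4, 134.8])), (0.78, array([184.2, 229.7])), (0.77, array([103.3, 212.4]))]
tall_plug_center [(0.75, array([184.8, 222.8]))]
short_plug_a [(0.76, array([189.8, 248. ])), (0.71, array([171.5, 201.7]))]
tool_cup [(0.64, array([268.9, 127.3]))]
jacks [(0.63, array([271.7, 258.2]))]
0.9
```

View pics/scene0.png

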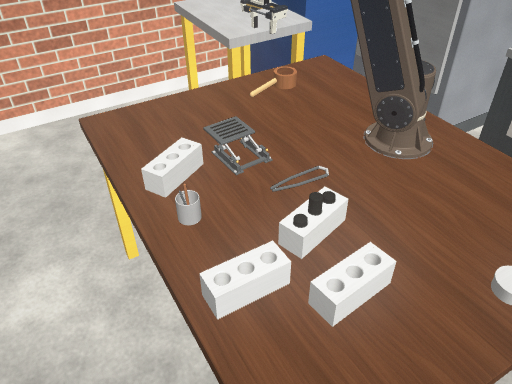

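View pics/top0.png

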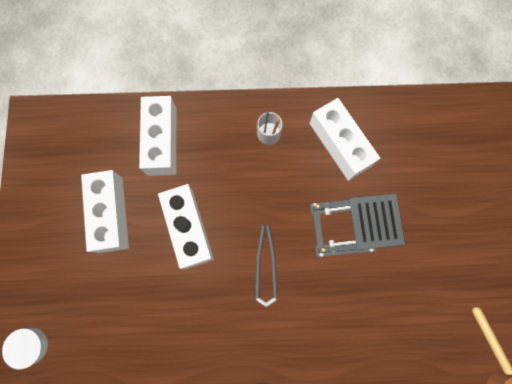

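```bash
cat > h.py <<'E'
import numpy as np,cv2,pickle
from scipy.spatial.transform import Rotation as Ro
from scipy.optimize import least_squares
def cam(s,obs=None):
    if "hand_eye" in s:
        T=np.eye(4);T[:3,:3]=Ro.from_euler('xyz',obs["orientation"],degrees=True).as_matrix();T[:3,3]=obs["tool_pos"]
        T=T@s["hand_eye"];return s["mtx"],T[:3,:3],T[:3,3]
    return s["mtx"],Ro.from_euler('xyz',s["orientation"],degrees=True).as_matrix(),np.array(s["position"])
def ray(c,uv):
    K,R,p=c;d=np.linalg.inv(K)@[uv[0],uv[1],1];return p,R@(d*[1,-1,-1])
def onz(c,uv,z):
    p,d=ray(c,uv);return p+d*(z-p[2])/d[2]
def proj(c,X):
    K,R,p=c;q=(np.atleast_2d(X)-p)@R*[1,-1,-1];q=q@K.T;return q[:,:2]/q[:,2:]
def tri(obs):
    A=np.zeros((3,3));b=np.zeros(3)
    for c,uv in obs:
        p,d=ray(c,uv);d=d/np.linalg.norm(d);M=np.eye(3)-np.outer(d,d);A+=M;b+=M@p
    X=np.linalg.solve(A,b);return X,[np.linalg.norm(proj(c,X)[0]-uv) for c,uv in obs]
E
python3 - <<'E'
from h import *
d=pickle.load(open("s0.pkl","rb"))
T=cam(d["top"]);S=cam(d["scene"])
for n,uv in dict(b_plug=(184,227),b_left=(97,211),b_tl=(155,132),b_r=(345,135)).items():
    X=onz(T,uv,.08);print(n,X.round(3),np.hypot(*X[:2]).round(3))
print(tri([(T,(182,223)),(S,(315,195))]))
def crop(n,x0,y0,x1,y1,k,o):
    im=d[n]["image"][y0:y1,x0:x1,::-1];cv2.imwrite(o,cv2.resize(im,None,fx=k,fy=k,interpolation=cv2.INTER_CUBIC))
crop("top",300,180,420,270,6,"pics/c1.png")
crop("scene",190,105,280,180,8,"pics/c2.png")
crop("top",150,175,220,275,6,"pics/c3.png")
crop("scene",270,180,360,260,7,"pics/c4.png")
E
```

```text
b_plug [0.534 0.221 0.08 ] 0.578
b_left [0.583 0.443 0.08 ] 0.732
b_tl [0.791 0.299 0.08 ] 0.846
b_r [ 0.766 -0.207  0.08 ] 0.794
(array([0.53799748, 0.21667095, 0.1286578 ]), [np.float64(0.0741874273360768), np.float64(0.06847105659481796)])
```

View pics/c1.png

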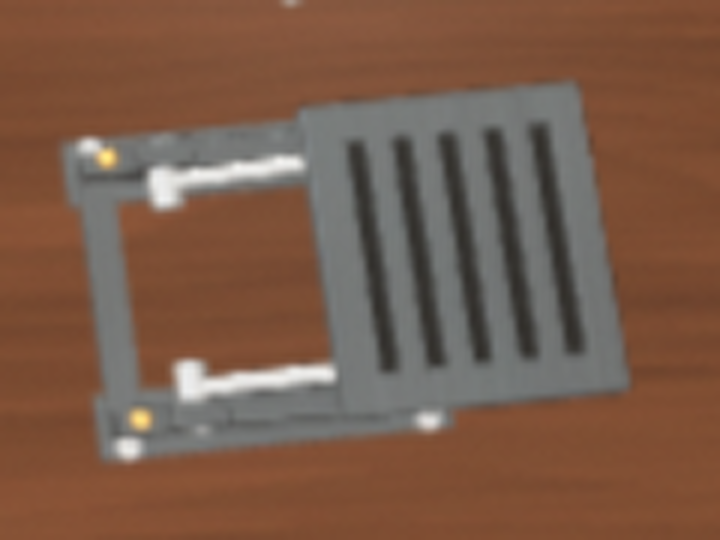

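View pics/c2.png

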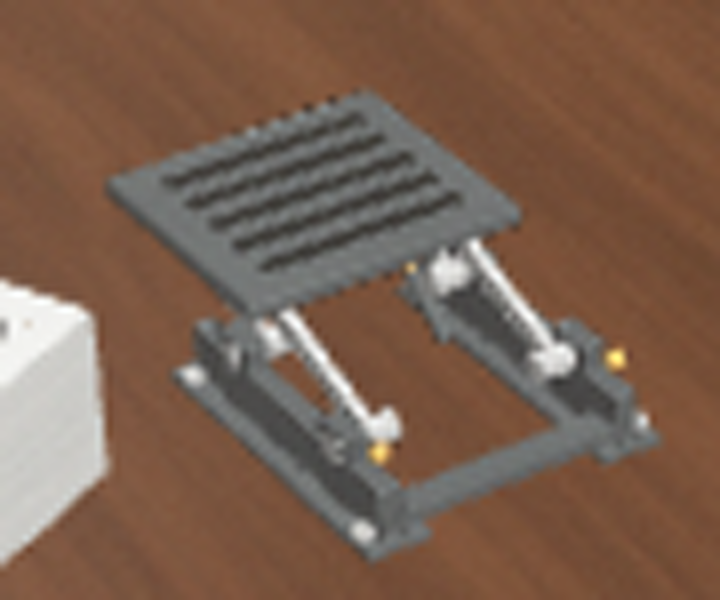

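View pics/c3.png

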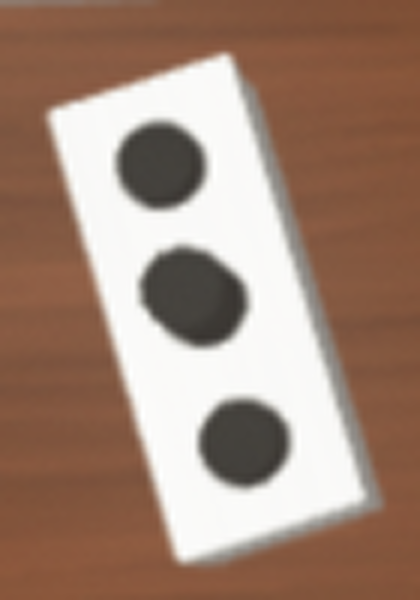

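View pics/c4.png

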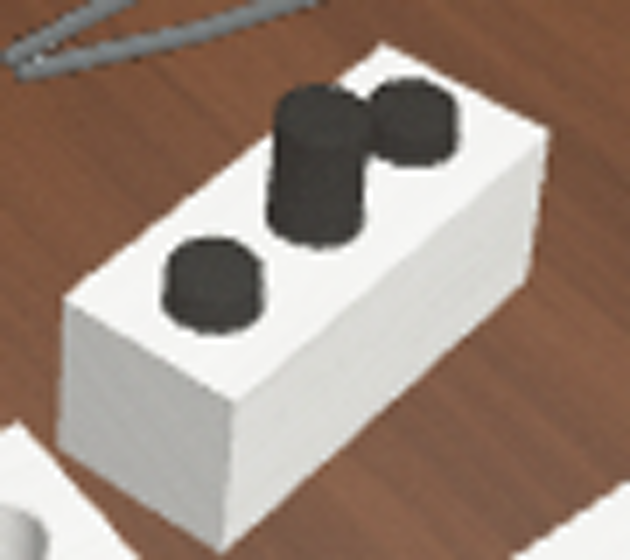

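Run:
```python
from h import *
d=pickle.load(open("s0.pkl","rb"))
T=cam(d["top"]);S=cam(d["scene"])
t=np.array([(303,112),(573,83),(628,388),(345,408)])/6+[300,180]-.4
s=np.array([(253,308),(107,185),(370,90),(520,213)])/8+[190,105]-.4
P=[]
for a,b in zip(t,s):
    X,e=tri([(T,a),(S,b)]);P.append(X);print(X.round(4),np.round(e,2))
P=np.array(P);A,B,C,D=P
print("center",P.mean(0)); print(np.linalg.norm(A-B),np.linalg.norm(C-D),np.linalg.norm(A-D),np.linalg.norm(B-C))
# fit rect at height z, yaw
L=np.array([(62,-68),(-62,-68),(-62,68),(62,68)])/1e3
def f(p):
    c,s_=np.cos(p[3]),np.sin(p[3]);W=np.c_[L@np.array([[c,s_],[-s_,c]])+p[:2],np.full(4,p[2])]
    return np.r_[(proj(T,W)-t).ravel(),(proj(S,W)-s).ravel()]
r=least_squares(f,[*P.mean(0),1.5]);print(r.x,np.degrees(r.x[3]),r.fun.round(1))
# block: top corners
bt=np.array([(48,113),(230,55),(365,500),(180,563)])/6+[150,175]-.4
bs=np.array([(240,402),(65,298),(382,43),(548,130)])/7+[270,180]-.4
Lb=np.array([(40,100),(40,-100),(-40,-100),(-40,100)])/1e3
for a,b in zip(bt,bs): print(tri([(T,a),(S,b)]))
t,s=bt,bs
# order: bt: far-left? top img left=+y, up=+x
L=np.array([(-40,100),(40,100),(40,-100),(-40,-100)])/1e3
best=None
for y0 in np.arange(-3,3,.5):
  for fl in(0,1):
    L=np.array([(-40,100),(40,100),(40,-100),(-40,-100)])/1e3*([1,-1] if fl else [1,1])
    r=least_squares(f,[.53,.22,.08,y0])
    if best is None or r.cost<best[0]: best=(r.cost,fl,r.x,np.degrees(r.x[3]),r.fun.round(1))
print(best)
```

```text
[ 0.5966 -0.2098  0.0689] [0.12 0.1 ]
[ 0.606  -0.3292  0.068 ] [0.23 0.18]
[ 0.4726 -0.3371  0.0712] [0.05 0.04]
[ 0.4674 -0.216   0.0699] [0.43 0.32]
center [ 0.53564257 -0.27303008  0.06951214]
0.1197115408231237 0.12121934149762188 0.12939749629341585 0.13365811184084084
[ 0.53562489 -0.2734926   0.06856079  1.63163942] 93.48605226601302 [-1.  -1.2  0.9 -0.7  0.6  0.4 -0.4  1.7 -0.4  0.7 -0.4 -0.2 -0.   0.3
  0.6  0. ]
(array([0.62258003, 0.28907189, 0.08136423]), [np.float64(0.3056602227883992), np.float64(0.31546277967032255)])
(array([0.64592066, 0.21125034, 0.08006186]), [np.float64(0.2815904237879717), np.float64(0.2822771740568163)])
(array([0.45462207, 0.15400995, 0.08153411]), [np.float64(0.13719669787638736), np.float64(0.1195919557571194)])
(array([0.43167847, 0.2305111 , 0.08109295]), [np.float64(0.23672023808228518), np.float64(0.2111061346452866)])
(np.float64(0.39117044528584477), 0, array([ 0.53864795,  0.22124489,  0.08099013, -1.27633464]), np.float64(-73.12858807122753), array([ 0. ,  0.2, -0.5,  0.1,  0.1, -0.1,  0.2, -0. , -0.5, -0. , -0.1,
       -0.1,  0.1,  0.1,  0.3, -0. ]))
```

The job block is the one holding the plugs, at top pixel (184,227), 0.58 m from the base. The look-alike blocks are at (97,211), (155,132) and (345,135). They are all farther away and empty. The crop shows the tall plug in the middle well (plug top at scene ~(315,195)). There is only one trivet, folded, with its plate at top ~(378,221).

The jog can't tilt the tool. So I'll push the plate's front edge with vertical shut fingers along the arc, letting friction carry it up.

```bash
cat > plan.py <<'E'
from h import *
def plan(o,tgt,yaw,n):
    R=Ro.from_euler('xyz',o["orientation"],degrees=True).as_matrix();p=o["tool_pos"]
    y0=o["orientation"][2];dy=(yaw-y0+180)%360-180
    r=-np.radians(dy)/n; step=(np.array(tgt)-p)/n*100
    y=y0
    for i in range(n):
        Ri=Ro.from_euler('xyz',[180,0,y],degrees=True).as_matrix()
        print((Ri.T@step).round(2).tolist(),round(r,3)); y+=dy/n
E
python3 - <<'E'
from plan import *
from plant import ctrl
plan(ctrl.get_obs(),[.5418,-.3753,.19],-86.5,12)
d=pickle.load(open("s0.pkl","rb"));T=cam(d["top"])
print(onz(T,(475,310),.01),onz(T,(510,370),.01))
E
```

```text
[-3.61, 1.49, 0.3] -0.115
[-3.76, 1.06, 0.3] -0.115
[-3.86, 0.62, 0.3] -0.115
[-3.91, 0.17, 0.3] -0.115
[-3.9, -0.28, 0.3] -0.115
[-3.84, -0.72, 0.3] -0.115
[-3.73, -1.16, 0.3] -0.115
[-3.57, -1.58, 0.3] -0.115
[-3.37, -1.98, 0.3] -0.115
[-3.12, -2.36, 0.3] -0.115
[-2.82, -2.7, 0.3] -0.115
[-2.49, -3.01, 0.3] -0.115
[ 0.30012013 -0.52614875  0.01      ] [ 0.15135467 -0.59351434  0.01      ]
```

jog_arm --commands '[{"x":-3.6,"y":1.5,"z":0.3,"roll":-0.115},{"x":-3.8,"y":1.1,"z":0.3,"roll":-0.115},{"x":-3.9,"y":0.6,"z":0.3,"roll":-0.115},{"x":-3.9,"y":0.2,"z":0.3,"roll":-0.115},{"x":-3.9,"y":-0.3,"z":0.3,"roll":-0.115},{"x":-3.8,"y":-0.7,"z":0.3,"roll":-0.115},{"x":-3.7,"y":-1.2,"z":0.3,"roll":-0.115},{"x":-3.6,"y":-1.6,"z":0.3,"roll":-0.115},{"x":-3.4,"y":-2.0,"z":0.3,"roll":-0.115},{"x":-3.1,"y":-2.4,"z":0.3,"roll":-0.115},{"x":-2.8,"y":-2.7,"z":0.3,"roll":-0.115},{"x":-2.5,"y":-3.0,"z":0.3,"roll":-0.12}]' --gripper 0

```text
clock: 2.1
tool_pos: [0.5446, -0.3752, 0.1906]
orientation: [-180.0, -0.0, -86.2]
force: [1.1, -1.9, 1.8]
opening: 0.0012
```

Run:
```python
from plan import *
from plant import ctrl
o=ctrl.get_obs();s=ctrl.snapshot("wrist");cv2.imwrite("pics/w1.png",s["image"][:,:,::-1])
print(o["clock"],o["tool_pos"],o["orientation"],o["opening"],o["force"],o["joint_pos"]);print(s["hand_eye"],s["mtx"])
C=cam(s,o)
print(proj(C,[[.5396,-.3354,.061],[.5356,-.2735,.071]]))
c,q=np.cos(np.radians(93.5)),np.sin(np.radians(93.5))
for a,b in [(62,-68),(-62,-68),(-62,68),(62,68)]:
    print(proj(C,[[.5356+(a*c-b*q)/1e3,-.2735+(a*q+b*c)/1e3,.071]]))
plan(o,[.5418,-.3753,.035],-86.5,6)
```

```text
2.1 [ 0.54456583 -0.37520818  0.19064377] [-1.79981935e+02 -9.81938608e-03 -8.62239957e+01] 0.0012140689736811587 [ 1.10065073 -1.9123319   1.75781894] [-1.77057691e+01  2.05719702e+01 -4.07871639e+00  2.77515824e-03
 -6.53289076e+01  2.14806170e+01]
[[-3.86299722e-05  9.51387341e-01  3.07996959e-01  8.45497098e-02]
 [ 9.99999921e-01 -8.52035325e-05  3.88612705e-04  1.09422532e-03]
 [ 3.95963637e-04  3.07996949e-01 -9.51387262e-01 -1.59420156e-01]
 [ 0.00000000e+00  0.00000000e+00  0.00000000e+00  1.00000000e+00]] [[276.81635983   0.         254.80720456]
 [  0.         276.81635983 191.17884938]
 [  0.           0.           1.        ]]
[[256.04326963 217.26659408]
 [255.9295548  269.71481963]]
[[200.5882252  312.82789678]]
[[194.31629465 220.62265638]]
[[318.20155419 221.20247753]]
[[310.6487147 313.3139073]]
[-0.0, 0.05, 2.59] 0.001
[-0.0, 0.05, 2.59] 0.001
[-0.0, 0.05, 2.59] 0.001
[-0.0, 0.05, 2.59] 0.001
[-0.0, 0.05, 2.59] 0.001
[-0.0, 0.05, 2.59] 0.001
```

View pics/w1.png

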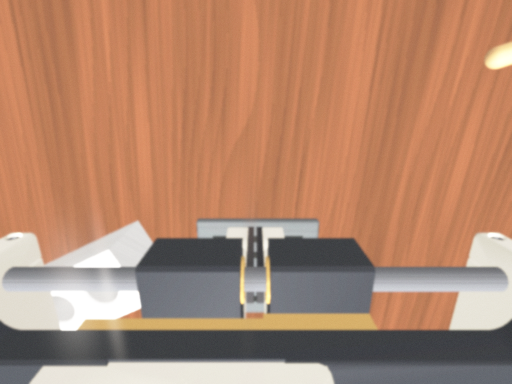

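The wrist picture shows the plate's front edge from (197,219) to (318,219). I predicted (194,221)-(318,221), so the plate pose holds. Lowering beside the edge.

jog_arm --commands '[{"z":2.6},{"z":2.6},{"z":2.6},{"z":2.6},{"z":2.6,"y":0.2},{"z":2.5},{},{}]'

```text
validation failed for argument at $.co...
```

jog_arm --commands '[{"x":-1.0},{"x":-1.0},{"x":-0.5},{},{}]'

```text
validation failed for argument at $.co...
```

jog_arm --commands '[{"x":0,"y":0,"z":2.6,"roll":0},{"x":0,"y":0,"z":2.6,"roll":0},{"x":0,"y":0,"z":2.6,"roll":0},{"x":0,"y":0,"z":2.6,"roll":0},{"x":0,"y":0.2,"z":2.6,"roll":0},{"x":0,"y":0,"z":2.5,"roll":0},{"x":0,"y":0,"z":0,"roll":0},{"x":0,"y":0,"z":0,"roll":0}]'

```text
clock: 2.95
tool_pos: [0.5414, -0.3766, 0.0358]
orientation: [180.0, -0.0, -86.5]
force: [1.4, -0.3, 0.7]
opening: 0.0006
```

jog_arm --commands '[{"x":-1.0,"y":0,"z":0,"roll":0},{"x":-1.0,"y":0,"z":0,"roll":0},{"x":-0.5,"y":0,"z":0,"roll":0},{"x":0,"y":0,"z":0,"roll":0},{"x":0,"y":0,"z":0,"roll":0}]'

```text
clock: 3.45
tool_pos: [0.5402, -0.3512, 0.0362]
orientation: [-180.0, -0.0, -86.5]
force: [0.1, -0.4, -0.0]
opening: 0.0005
```

jog_arm --commands '[{"x":-0.3,"y":0,"z":0,"roll":0},{"x":-0.3,"y":0,"z":0,"roll":0},{"x":0,"y":0,"z":0,"roll":0}]'

```text
clock: 3.75
tool_pos: [0.5395, -0.3467, 0.0357]
orientation: [-180.0, -0.1, -86.5]
force: [-0.5, -6.5, -1.9]
opening: 0.0004
```

jog_arm --commands '[{"x":-0.2,"y":0,"z":0,"roll":0},{"x":-0.1,"y":0,"z":0,"roll":0},{"x":0,"y":0,"z":0,"roll":0}]'

```text
clock: 4.05
tool_pos: [0.5396, -0.3464, 0.0361]
orientation: [-179.9, -0.3, -86.5]
force: [-1.4, -20.5, -4.6]
opening: 0.0004
```

jog_arm --commands '[{"x":-0.2,"y":0,"z":-0.2,"roll":0},{"x":-0.1,"y":0,"z":-0.2,"roll":0},{"x":-0.1,"y":0,"z":-0.2,"roll":0},{"x":0,"y":0,"z":0,"roll":0}]'

```text
clock: 4.45
tool_pos: [0.5395, -0.3436, 0.0432]
orientation: [-179.9, -0.3, -86.5]
force: [-2.0, -25.3, -0.5]
opening: 0.0002
```

Run:
```python
from plan import *
from plant import ctrl
s=ctrl.snapshot("scene");cv2.imwrite("pics/s1.png",cv2.resize(s["image"][85:195,180:300,::-1],None,fx=6,fy=5.4))
```

```text
(no output)
```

View pics/s1.png

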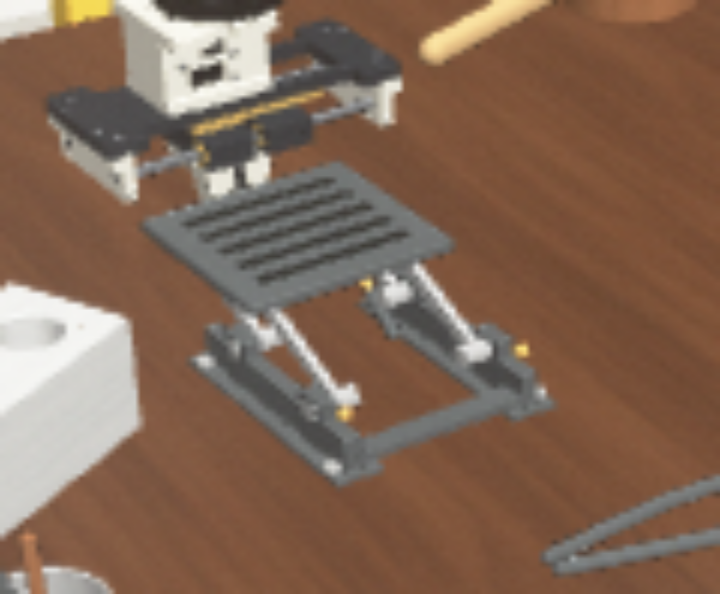

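jog_arm --commands '[{"x":-0.18,"y":0,"z":-0.36,"roll":0},{"x":-0.18,"y":0,"z":-0.36,"roll":0},{"x":-0.22,"y":0,"z":-0.34,"roll":0},{"x":-0.22,"y":0,"z":-0.34,"roll":0},{"x":0,"y":0,"z":0,"roll":0}]'

```text
clock: 5.0
tool_pos: [0.539, -0.3351, 0.0579]
orientation: [-179.9, -0.3, -86.5]
force: [-4.4, -23.0, 5.1]
opening: 0.0005
```

jog_arm --commands '[{"x":-0.25,"y":0,"z":-0.32,"roll":0},{"x":-0.25,"y":0,"z":-0.32,"roll":0},{"x":-0.28,"y":0,"z":-0.29,"roll":0},{"x":-0.28,"y":0,"z":-0.29,"roll":0},{"x":0,"y":0,"z":0,"roll":0}]'

```text
clock: 5.5
tool_pos: [0.5382, -0.3238, 0.0704]
orientation: [-179.9, -0.3, -86.5]
force: [-5.4, -17.2, 9.1]
opening: 0.0005
```

jog_arm --commands '[{"x":-0.3,"y":0,"z":-0.26,"roll":0},{"x":-0.31,"y":0,"z":-0.26,"roll":0},{"x":-0.33,"y":0,"z":-0.23,"roll":0},{"x":-0.33,"y":0,"z":-0.23,"roll":0},{"x":0,"y":0,"z":0,"roll":0}]'

```text
clock: 6.0
tool_pos: [0.5379, -0.3093, 0.0796]
orientation: [-179.9, -0.2, -86.5]
force: [-1.8, -6.6, 6.8]
opening: 0.0003
```

Run:
```python
from plan import *
from plant import ctrl
s=ctrl.snapshot("scene");cv2.imwrite("pics/s2.png",cv2.resize(s["image"][85:195,180:300,::-1],None,fx=6,fy=5.4))
```

```text
(no output)
```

View pics/s2.png

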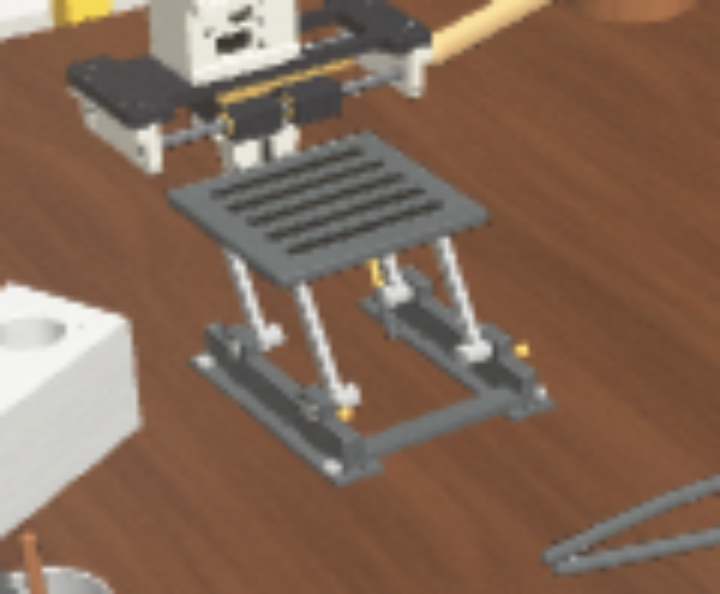

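jog_arm --commands '[{"x":-0.4,"y":0,"z":-0.2,"roll":0},{"x":-0.4,"y":0,"z":-0.17,"roll":0},{"x":-0.4,"y":0,"z":-0.15,"roll":0},{"x":-0.4,"y":0,"z":-0.12,"roll":0},{"x":-0.4,"y":0,"z":-0.1,"roll":0},{"x":-0.4,"y":0,"z":-0.1,"roll":0},{"x":0,"y":0,"z":0,"roll":0}]'

```text
clock: 6.75
tool_pos: [0.5352, -0.2823, 0.0856]
orientation: [180.0, 0.0, -86.5]
force: [-0.1, -0.3, 0.2]
opening: 0.0006
```

Run:
```python
from plan import *
from plant import ctrl
s=ctrl.snapshot("scene");cv2.imwrite("pics/s3.png",cv2.resize(s["image"][85:195,180:300,::-1],None,fx=6,fy=5.4))
```

```text
(no output)
```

View pics/s3.png

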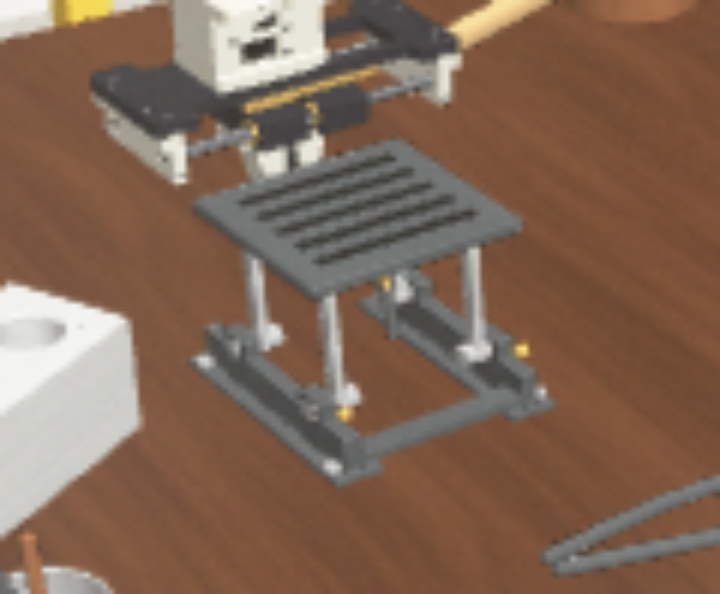

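The scene crop shows the plate standing open: legs upright just past vertical, the fingers clear of it, and about 0 N. Retracting, then on to the plug.

jog_arm --commands '[{"x":2,"y":0,"z":0,"roll":0},{"x":3,"y":0,"z":0,"roll":0},{"x":1,"y":0,"z":-3,"roll":0},{"x":0,"y":0,"z":-4,"roll":0},{"x":0,"y":0,"z":-4,"roll":0},{"x":0,"y":0,"z":-4,"roll":0},{"x":0,"y":0,"z":-2,"roll":0}]' --gripper 0

```text
clock: 7.5
tool_pos: [0.5401, -0.3437, 0.2598]
orientation: [-179.8, -0.1, -86.5]
force: [0.3, -0.6, 0.6]
opening: 0.0002
```

Run:
```python
from plan import *
from plant import ctrl
o=ctrl.get_obs();print(o["tool_pos"],o["orientation"],o["clock"])
plan(o,[.538+.03,.219+.01,.25],-163.1,16)
s=ctrl.snapshot("scene");cv2.imwrite("pics/s4.png",cv2.resize(s["image"][85:195,180:300,::-1],None,fx=6,fy=5.4))
s=ctrl.snapshot("top");cv2.imwrite("pics/t4.png",cv2.resize(s["image"][170:280,280:430,::-1],None,fx=5,fy=5))
d=pickle.load(open("s0.pkl","rb"));S=cam(d["scene"]);T=cam(s)
pickle.dump(s,open("t4.pkl","wb"))
```

```text
[ 0.54010964 -0.34373627  0.25981249] [-1.79789999e+02 -1.09875740e-01 -8.64949117e+01] 7.5
[-3.56, -0.39, 0.06] 0.084
[-3.58, -0.09, 0.06] 0.084
[-3.58, 0.21, 0.06] 0.084
[-3.55, 0.5, 0.06] 0.084
[-3.49, 0.8, 0.06] 0.084
[-3.42, 1.09, 0.06] 0.084
[-3.31, 1.37, 0.06] 0.084
[-3.19, 1.64, 0.06] 0.084
[-3.04, 1.9, 0.06] 0.084
[-2.87, 2.15, 0.06] 0.084
[-2.68, 2.38, 0.06] 0.084
[-2.47, 2.59, 0.06] 0.084
[-2.25, 2.79, 0.06] 0.084
[-2.01, 2.97, 0.06] 0.084
[-1.75, 3.13, 0.06] 0.084
[-1.48, 3.26, 0.06] 0.084
```

View pics/s4.png

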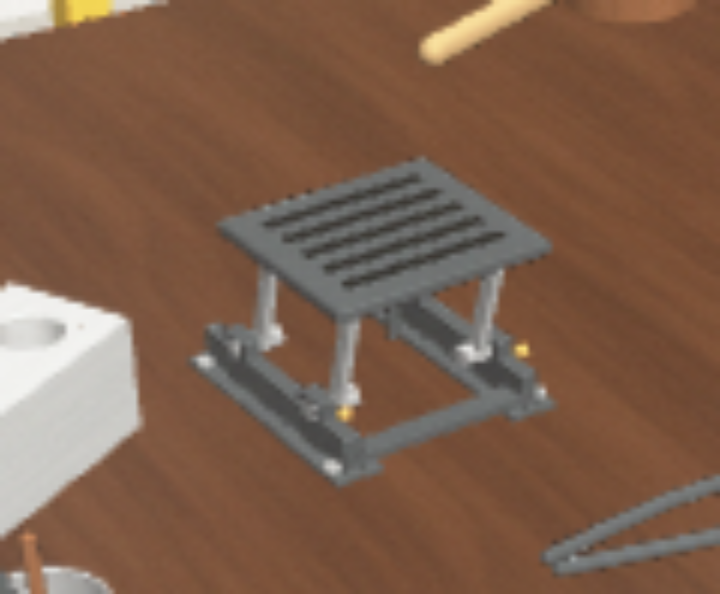

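View pics/t4.png

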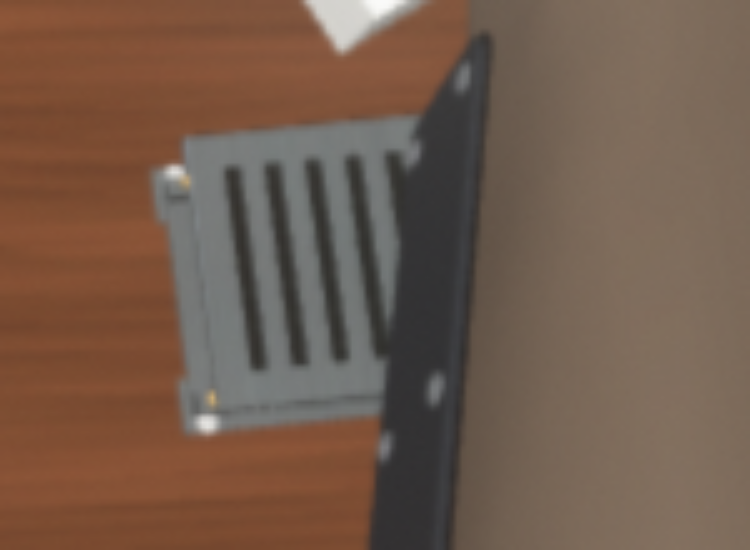

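jog_arm --commands '[{"x":-3.6,"y":-0.4,"z":0,"roll":0.084},{"x":-3.6,"y":-0.1,"z":0,"roll":0.084},{"x":-3.6,"y":0.2,"z":0,"roll":0.084},{"x":-3.5,"y":0.5,"z":0,"roll":0.084},{"x":-3.5,"y":0.8,"z":0,"roll":0.084},{"x":-3.4,"y":1.1,"z":0,"roll":0.084},{"x":-3.3,"y":1.4,"z":0,"roll":0.084},{"x":-3.2,"y":1.6,"z":0,"roll":0.084}]' --gripper 8.7

```text
clock: 8.4
tool_pos: [0.5529, -0.0551, 0.2548]
orientation: [179.9, -0.1, -125.2]
force: [1.1, -0.7, 0.4]
opening: 0.0586
```

jog_arm --commands '[{"x":-3.0,"y":1.9,"z":0,"roll":0.084},{"x":-2.9,"y":2.2,"z":0,"roll":0.084},{"x":-2.7,"y":2.4,"z":0.1,"roll":0.084},{"x":-2.5,"y":2.6,"z":0.1,"roll":0.084},{"x":-2.2,"y":2.8,"z":0.1,"roll":0.084},{"x":-2.0,"y":3.0,"z":0.1,"roll":0.084},{"x":-1.8,"y":3.1,"z":0.1,"roll":0.084},{"x":-1.5,"y":3.3,"z":0.1,"roll":0.084},{"x":0,"y":0,"z":0,"roll":0},{"x":0,"y":0,"z":0,"roll":0}]'

```text
clock: 9.4
tool_pos: [0.568, 0.2314, 0.2483]
orientation: [-180.0, -0.2, -163.4]
force: [0.2, 0.1, 0.8]
opening: 0.0866
```

Run:
```python
from plan import *
from plant import ctrl
o=ctrl.get_obs();s=ctrl.snapshot("wrist");cv2.imwrite("pics/w5.png",s["image"][:,:,::-1]);pickle.dump((o,s),open("w5.pkl","wb"))
t=ctrl.snapshot("top");cv2.imwrite("pics/t5.png",cv2.resize(t["image"][170:280,280:430,::-1],None,fx=5,fy=5));pickle.dump(t,open("t5.pkl","wb"))
r=ctrl.regions_of("wrist","tall_plug_center");print([(x["confidence"],np.array(x["position"])*[512,384],x["mask"].sum()) for x in r])
print(o["tool_pos"],o["orientation"],o["clock"])
C=cam(s,o);print(proj(C,[[.538,.217,.13],[.538,.219,.13],[.538,.219,.08]]))
```

```text
[(0.9, array([250.3168, 155.7888]), np.int64(1134)), (0.37, array([255.0784, 132.5184]), np.int64(8783))]
[0.56798147 0.23139171 0.24831553] [-1.79961105e+02 -1.54381881e-01 -1.63389531e+02] 9.4
[[250.09323988 156.04737197]
 [251.98635362 156.60623683]
 [252.41705353 148.73527628]]
```

View pics/w5.png

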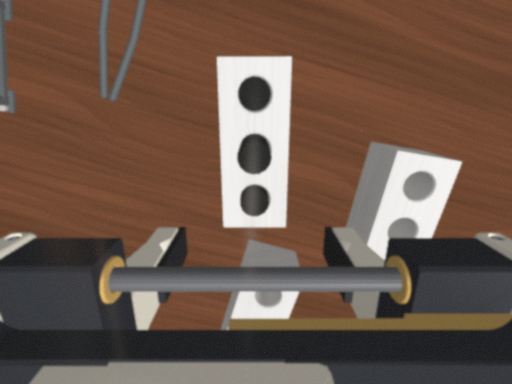

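View pics/t5.png

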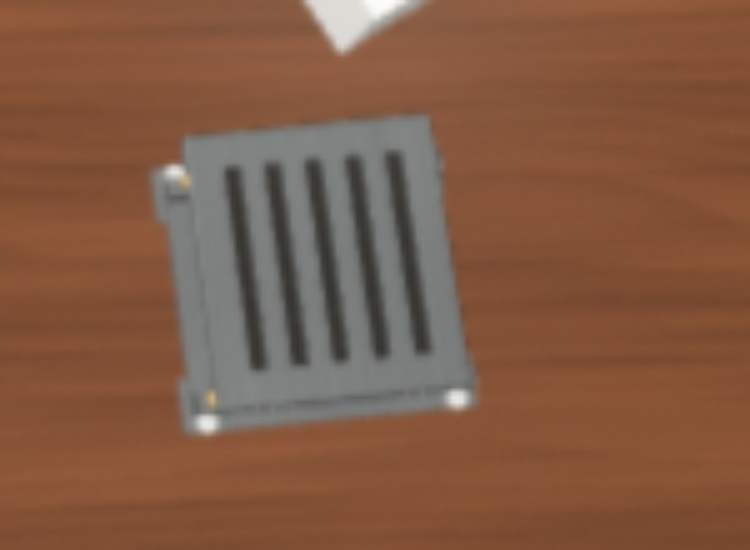

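Run:
```python
from plan import *
o,s=pickle.load(open("w5.pkl","rb"));C=cam(s,o)
cs=[onz(C,u,.08) for u in[(217,57),(291,56),(286,227),(223,227)]]
for c in cs:print(c.round(4))
print("centre",np.mean(cs,0), [np.linalg.norm(cs[i]-cs[i-1]).round(3) for i in range(4)])
im=s["image"];g=im[:,:,::-1].copy();cv2.imwrite("pics/w5c.png",cv2.resize(g[60:235,205:305],None,fx=6,fy=3.4) if 0 else cv2.resize(g[120:225,210:300],None,fx=6,fy=5.5,interpolation=cv2.INTER_CUBIC))
# short plugs: dark blobs
gr=im.max(2);m=np.zeros_like(gr);m[57:227,222:287]=(gr[57:227,222:287]<110)*255
n,l,st,ce=cv2.connectedComponentsWithStats(m)
for i in range(1,n):
    if st[i,4]>100: print(st[i],ce[i],onz(C,ce[i],.09).round(4))
a=np.radians(o["orientation"][2])
for P in [(.538,.217),(.538,.219),(.5386,.2212)]:
    for z in(.13,.08):
        ph=np.linspace(0,6.28,60);q=proj(C,np.c_[P[0]+.018*np.cos(ph),P[1]+.018*np.sin(ph),ph*0+z]);print(P,z,q.min(0).round(1),q.max(0).round(1))
# plate open
t=pickle.load(open("t5.pkl","rb"));T=cam(t);S=cam(pickle.load(open("s0.pkl","rb"))["scene"])
tu=np.array([(185,138),(430,116),(472,383),(212,410)])/5+[280,170]-.4
su=np.array([(345,320),(218,225),(425,157),(552,243)])/[6,5.4]+[180,85]-.4
L=np.array([(62,-68),(-62,-68),(-62,68),(62,68)])/1e3
for A,B in zip(tu,su): print(tri([(T,A),(S,B)]))
def f(p):
    c,s_=np.cos(p[3]),np.sin(p[3]);W=np.c_[L@np.array([[c,s_],[-s_,c]])+p[:2],np.full(4,p[2])]
    return np.r_[(proj(T,W)-tu).ravel(),(proj(S,W)-su).ravel()]
r=least_squares(f,[.53,-.18,.12,1.6]);print(r.x,np.degrees(r.x[3]),r.fun.round(1))
```

```text
[0.4541 0.1544 0.08  ]
[0.4304 0.2305 0.08  ]
[0.6231 0.2896 0.08  ]
[0.6465 0.2112 0.08  ]
centre [0.53849567 0.22143136 0.08      ] [np.float64(0.201), np.float64(0.08), np.float64(0.202), np.float64(0.082)]
[239  77  32  34 858] [254.25407925  93.44172494] [0.4784 0.2035 0.09  ]
[ 238  134   33   39 1010] [254.08316832 153.64554455] [0.5413 0.2221 0.09  ]
[241 186  28  29 673] [254.36552749 199.90341753] [0.5956 0.2386 0.09  ]
(0.538, 0.217) 0.13 [232.3 138.1] [267.8 173.3]
(0.538, 0.217) 0.08 [235.6 132.8] [266.  163.2]
(0.538, 0.219) 0.13 [234.2 138.7] [269.7 173.8]
(0.538, 0.219) 0.08 [237.2 133.3] [267.6 163.6]
(0.5386, 0.2212) 0.13 [236.2 139.9] [271.6 175. ]
(0.5386, 0.2212) 0.08 [238.9 134.4] [269.2 164.6]
(array([ 0.5908059 , -0.11300939,  0.11951521]), [np.float64(0.7329056412426685), np.float64(0.5903704534787609)])
(array([ 0.59933867, -0.23648374,  0.1201497 ]), [np.float64(0.04817273133373726), np.float64(0.03663611254115341)])
(array([ 0.46647139, -0.24326032,  0.12420377]), [np.float64(0.2139893010429507), np.float64(0.15246203155777696)])
(array([ 0.45909721, -0.11829641,  0.12480876]), [np.float64(0.45935783675121505), np.float64(0.34513656083835054)])
[ 0.52886015 -0.17790482  0.12179787  1.63280586] 93.55288475125134 [-0.8 -0.4 -0.2 -0.7 -0.   0.9  0.9  0.5 -1.  -0.4 -0.2 -0.2  0.2  0.4
  0.5  0.4]
```

View pics/w5c.png

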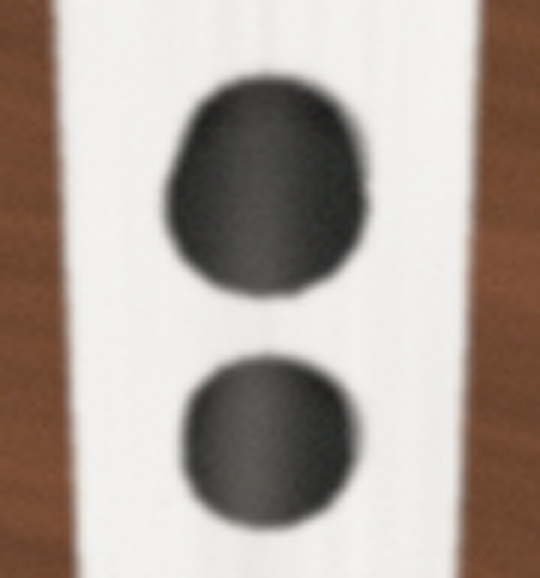

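Run:
```python
from plan import *
from plant import ctrl
o=ctrl.get_obs()
plan(o,[.5385,.2213,.15],-163.1,1)
d=pickle.load(open("s0.pkl","rb"))
for n in("top","scene"):
    c=cam(d[n]);ph=np.linspace(0,6.28,60);q=proj(c,np.c_[.5385+.018*np.cos(ph),.2213+.018*np.sin(ph),ph*0+.13])
    im=cv2.resize(d[n]["image"][:,:,::-1],None,fx=8,fy=8,interpolation=cv2.INTER_CUBIC)
    cv2.polylines(im,[np.int32((q+.5)*8)],True,(0,0,255),1);u,v=q.mean(0).astype(int);cv2.imwrite(f"pics/{n}_ov.png",im[v*8-240:v*8+240,u*8-240:u*8+240])
a,b=[cv2.imread(f"pics/{n}_ov.png") for n in("top","scene")];cv2.imwrite("pics/ov.png",np.hstack([a,b])[:, :800] if 0 else cv2.resize(np.hstack([a,b]),(800,400)))
```

```text
[3.12, 0.03, 9.96] -0.007
```

View pics/ov.png

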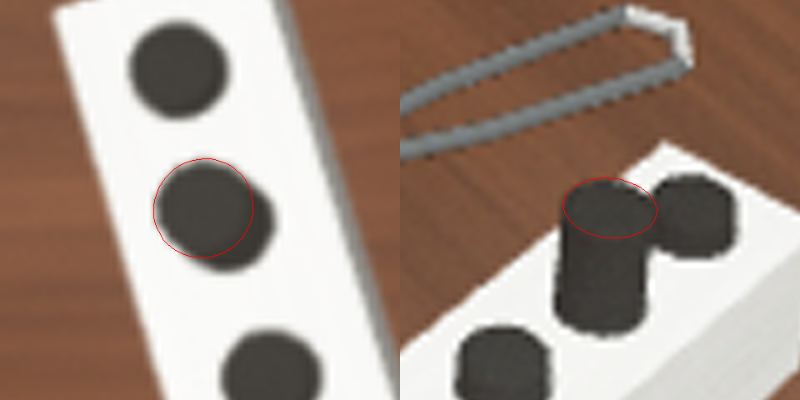

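The plug-top circle predicted at (0.5385, 0.2213, 0.13) falls on the plug in both views. Descending to grasp.

jog_arm --commands '[{"x":1.5,"y":0,"z":1,"roll":-0.007},{"x":1.6,"y":0,"z":3,"roll":0},{"x":0,"y":0,"z":3,"roll":0},{"x":0,"y":0,"z":3,"roll":0},{"x":0,"y":0,"z":2,"roll":0},{"x":0,"y":0,"z":2,"roll":0},{"x":0,"y":0,"z":1,"roll":0},{"x":0,"y":0,"z":0.9,"roll":0},{"x":0,"y":0,"z":0,"roll":0},{"x":0,"y":0,"z":0,"roll":0}]'

```text
clock: 10.55
tool_pos: [0.5395, 0.2219, 0.0916]
orientation: [180.0, 0.0, -163.1]
force: [0.4, 1.0, 1.0]
opening: 0.0869
```

jog_arm --commands '[{"x":0.1,"y":0,"z":0.1,"roll":0},{"x":0,"y":0,"z":0,"roll":0},{"x":0,"y":0,"z":0,"roll":0},{"x":0,"y":0,"z":0,"roll":0},{"x":0,"y":0,"z":0,"roll":0},{"x":0,"y":0,"z":0,"roll":0},{"x":0,"y":0,"z":0,"roll":0},{"x":0,"y":0,"z":0,"roll":0}]' --gripper 3.2

```text
clock: 11.35
tool_pos: [0.5381, 0.2216, 0.0899]
orientation: [-180.0, -0.0, -163.1]
force: [0.4, 0.1, 0.0]
opening: 0.0356
```

jog_arm --commands '[{"x":0,"y":0,"z":-0.5,"roll":0},{"x":0,"y":0,"z":-1,"roll":0},{"x":0,"y":0,"z":-1,"roll":0},{"x":0,"y":0,"z":-1,"roll":0},{"x":0,"y":0,"z":0,"roll":0}]' --gripper 2.5

```text
clock: 11.85
tool_pos: [0.5388, 0.2221, 0.1271]
orientation: [180.0, 0.1, -163.1]
force: [0.1, -0.4, -1.6]
opening: 0.035
```

jog_arm --commands '[{"x":0,"y":0,"z":-1.5,"roll":0},{"x":0,"y":0,"z":-1.5,"roll":0},{"x":0,"y":0,"z":-1.5,"roll":0},{"x":0,"y":0,"z":-1.5,"roll":0},{"x":0,"y":0,"z":-1.5,"roll":0},{"x":0,"y":0,"z":-1.5,"roll":0},{"x":0,"y":0,"z":-1.5,"roll":0},{"x":0,"y":0,"z":-1.5,"roll":0},{"x":0,"y":0,"z":-1,"roll":0},{"x":0,"y":0,"z":0,"roll":0}]'

```text
clock: 12.85
tool_pos: [0.5387, 0.222, 0.2564]
orientation: [179.9, 0.1, -163.1]
force: [-0.8, 1.1, -1.7]
opening: 0.0354
```

Run:
```python
from plan import *
from plant import ctrl
o=ctrl.get_obs();print(o["tool_pos"],o["orientation"],o["clock"],o["opening"])
plan(o,[.529,-.178,.257],-163.1,12)
s=ctrl.snapshot("scene");cv2.imwrite("pics/s6.png",s["image"][:,:,::-1])
```

```text
[0.53866604 0.22199586 0.25637911] [ 1.79949700e+02  1.40079704e-01 -1.63104737e+02] 12.85 0.035385093193541224
[1.05, -3.17, -0.01] -0.0
[1.05, -3.17, -0.01] -0.0
[1.05, -3.17, -0.01] -0.0
[1.05, -3.17, -0.01] -0.0
[1.05, -3.17, -0.01] -0.0
[1.05, -3.17, -0.01] -0.0
[1.05, -3.17, -0.01] -0.0
[1.05, -3.17, -0.01] -0.0
[1.05, -3.17, -0.01] -0.0
[1.05, -3.17, -0.01] -0.0
[1.05, -3.17, -0.01] -0.0
[1.05, -3.17, -0.01] -0.0
```

View pics/s6.png

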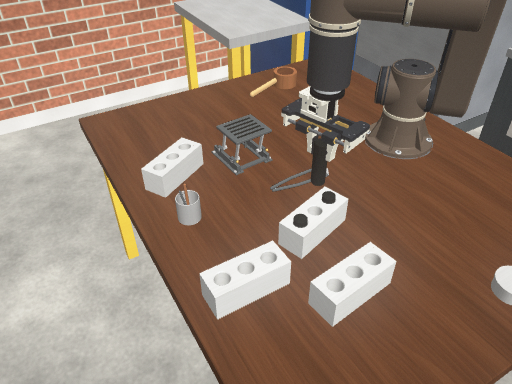

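The scene view shows the plug held upright at (319,160), the middle well empty, both short plugs in place and the trivet still open. Carrying it over at a gentle speed.

jog_arm --commands '[{"x":0.4,"y":-1.2,"z":0,"roll":0},{"x":0.8,"y":-2.4,"z":0,"roll":0},{"x":0.8,"y":-2.4,"z":0,"roll":0},{"x":0.8,"y":-2.4,"z":0,"roll":0},{"x":0.8,"y":-2.4,"z":0,"roll":0},{"x":0.8,"y":-2.4,"z":0,"roll":0},{"x":0.8,"y":-2.4,"z":0,"roll":0},{"x":0.8,"y":-2.4,"z":0,"roll":0},{"x":0.8,"y":-2.4,"z":0,"roll":0}]'

```text
clock: 13.8
tool_pos: [0.5314, 0.0051, 0.254]
orientation: [180.0, -0.1, -163.1]
force: [0.4, 0.1, -1.1]
opening: 0.0355
```

jog_arm --commands '[{"x":0.8,"y":-2.4,"z":0,"roll":0},{"x":0.8,"y":-2.4,"z":0,"roll":0},{"x":0.8,"y":-2.4,"z":0,"roll":0},{"x":0.8,"y":-2.4,"z":0,"roll":0},{"x":0.8,"y":-2.4,"z":0,"roll":0},{"x":0.8,"y":-2.4,"z":0,"roll":0},{"x":0.8,"y":-2.2,"z":0,"roll":0},{"x":0.3,"y":-1.0,"z":0,"roll":0},{"x":0,"y":0,"z":0,"roll":0}]'

```text
clock: 14.7
tool_pos: [0.5262, -0.1802, 0.254]
orientation: [180.0, -0.1, -163.2]
force: [-0.5, 0.3, -2.5]
opening: 0.0354
```

Run:
```python
from plan import *
from plant import ctrl
o=ctrl.get_obs();print(o["tool_pos"],o["orientation"],o["clock"],o["opening"])
plan(o,[.529,-.178,.21],-163.1,1)
s=ctrl.snapshot("scene");cv2.imwrite("pics/s7.png",cv2.resize(s["image"][65:185,180:300,::-1],None,fx=5,fy=5))
c=cam(s)
g=np.array([0,0,.0])
print("plate ctr px",proj(c,[.529,-.178,.124]),(proj(c,[.529,-.178,.124])-[180,65])*5, "plug bottom",(proj(c,[*o["tool_pos"][:2],o["tool_pos"][2]-.08])-[180,65])*5)
```

```text
[ 0.52619463 -0.18017734  0.25399836] [ 1.79966863e+02 -8.77264077e-02 -1.63231612e+02] 14.7 0.035398282771901095
[-0.33, 0.13, 4.4] -0.002
plate ctr px [[243.63727595 127.44490738]] [[318.18637973 312.22453688]] plug bottom [[318.53381292 241.30368888]]
```

View pics/s7.png

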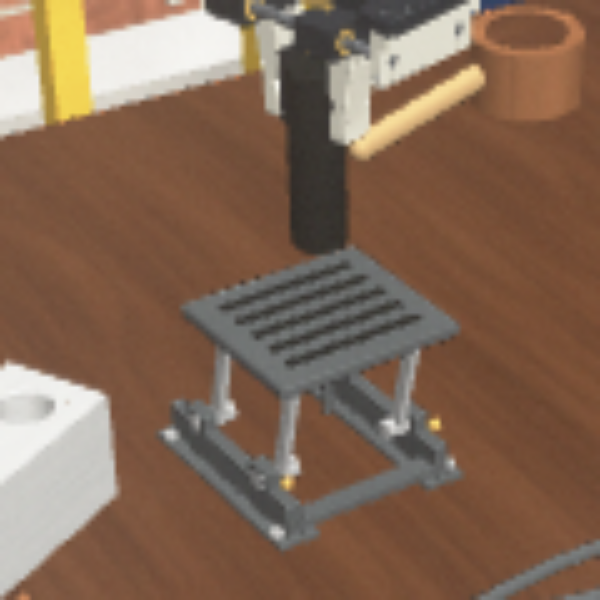

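jog_arm --commands '[{"x":-0.3,"y":0.1,"z":0.5,"roll":0},{"x":0,"y":0,"z":1,"roll":0},{"x":0,"y":0,"z":1,"roll":0},{"x":0,"y":0,"z":1,"roll":0},{"x":0,"y":0,"z":0.5,"roll":0},{"x":0,"y":0,"z":0.2,"roll":0},{"x":0,"y":0,"z":0,"roll":0},{"x":0,"y":0,"z":0,"roll":0}]'

```text
clock: 15.55
tool_pos: [0.5298, -0.1771, 0.2133]
orientation: [-180.0, 0.0, -163.1]
force: [0.5, 0.1, -2.4]
opening: 0.0354
```

jog_arm --commands '[{"x":0,"y":0,"z":0.2,"roll":0},{"x":0,"y":0,"z":0.2,"roll":0},{"x":0,"y":0,"z":0,"roll":0}]'

```text
clock: 15.85
tool_pos: [0.5294, -0.177, 0.2087]
orientation: [180.0, -0.0, -163.1]
force: [-0.3, 0.3, -1.0]
opening: 0.0358
```

jog_arm --commands '[{"x":0,"y":0,"z":0.1,"roll":0},{"x":0,"y":0,"z":0.1,"roll":0},{"x":0,"y":0,"z":0.1,"roll":0},{"x":0,"y":0,"z":0,"roll":0}]'

```text
clock: 16.25
tool_pos: [0.5295, -0.1771, 0.2058]
orientation: [180.0, -0.0, -163.1]
force: [-0.5, 0.8, -1.4]
opening: 0.0355
```

jog_arm --commands '[{"x":0,"y":0,"z":0.1,"roll":0},{"x":0,"y":0,"z":0,"roll":0}]'

```text
clock: 16.45
tool_pos: [0.5295, -0.1771, 0.2048]
orientation: [180.0, -0.0, -163.1]
force: [0.1, 0.1, -1.6]
opening: 0.0357
```

jog_arm --commands '[{"x":0,"y":0,"z":0.1,"roll":0},{"x":0,"y":0,"z":0,"roll":0},{"x":0,"y":0,"z":0,"roll":0}]'

```text
clock: 16.75
tool_pos: [0.5296, -0.1771, 0.204]
orientation: [-180.0, -0.0, -163.1]
force: [-0.6, -0.3, -2.6]
opening: 0.0355
```

jog_arm --commands '[{"x":0,"y":0,"z":0.1,"roll":0},{"x":0,"y":0,"z":0,"roll":0},{"x":0,"y":0,"z":0,"roll":0}]'

```text
clock: 17.05
tool_pos: [0.5298, -0.1771, 0.2033]
orientation: [-180.0, 0.0, -163.1]
force: [-0.4, 0.3, 0.0]
opening: 0.0355
```

jog_arm --commands '[{"x":0,"y":0,"z":0.1,"roll":0},{"x":0,"y":0,"z":0,"roll":0},{"x":0,"y":0,"z":0,"roll":0}]'

```text
clock: 17.35
tool_pos: [0.53, -0.1772, 0.2032]
orientation: [-180.0, 0.1, -163.1]
force: [-2.1, 1.6, 7.7]
opening: 0.0353
```

Run:
```python
from plan import *
from plant import ctrl
s=ctrl.snapshot("scene");cv2.imwrite("pics/s8.png",cv2.resize(s["image"][65:185,180:300,::-1],None,fx=5,fy=5))
```

```text
(no output)
```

View pics/s8.png

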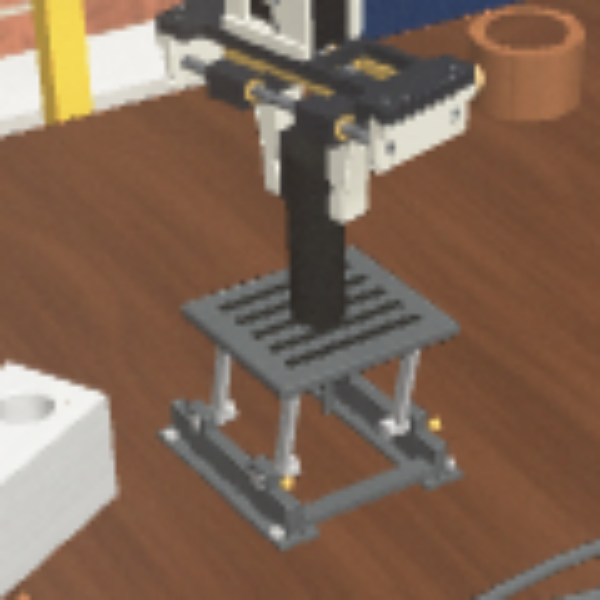

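The picture shows the plug on the middle of the plate (bottom ~(319,318) in the crop), with 7.7 N contact at z 0.203 (0.204 expected). Easing off 1 mm and opening.

jog_arm --commands '[{"x":0,"y":0,"z":-0.1,"roll":0},{"x":0,"y":0,"z":0,"roll":0}]'

```text
clock: 17.6
tool_pos: [0.5298, -0.1771, 0.2033]
orientation: [-180.0, 0.0, -163.1]
force: [-0.4, 0.4, 3.5]
opening: 0.0355
```

jog_arm --commands '[{"x":0,"y":0,"z":0,"roll":0},{"x":0,"y":0,"z":0,"roll":0},{"x":0,"y":0,"z":0,"roll":0},{"x":0,"y":0,"z":0,"roll":0},{"x":0,"y":0,"z":0,"roll":0},{"x":0,"y":0,"z":0,"roll":0},{"x":0,"y":0,"z":0,"roll":0},{"x":0,"y":0,"z":0,"roll":0}]' --gripper 8.7

```text
clock: 18.4
tool_pos: [0.5296, -0.177, 0.2029]
orientation: [180.0, -0.0, -163.1]
force: [-0.1, 0.9, 0.6]
opening: 0.0863
```

jog_arm --commands '[{"x":0,"y":0,"z":-1,"roll":0},{"x":0,"y":0,"z":-2,"roll":0},{"x":0,"y":0,"z":-3,"roll":0},{"x":0,"y":0,"z":-3,"roll":0},{"x":0,"y":0,"z":-2,"roll":0},{"x":0,"y":0,"z":0,"roll":0},{"x":0,"y":0,"z":0,"roll":0}]'

```text
clock: 19.1
tool_pos: [0.5296, -0.177, 0.3137]
orientation: [-180.0, 0.1, -163.1]
force: [-0.2, -0.3, 0.3]
opening: 0.0868
```

Run:
```python
from plan import *
from plant import ctrl
o=ctrl.get_obs();print(o["tool_pos"],o["clock"],o["opening"],o["force"])
s=ctrl.snapshot("scene");cv2.imwrite("pics/s9.png",s["image"][:,:,::-1]);cv2.imwrite("pics/s9c.png",cv2.resize(s["image"][65:185,180:300,::-1],None,fx=5,fy=5))
```

```text
[ 0.52964865 -0.17699052  0.31372762] 19.1 0.08683872447618399 [-0.18618391 -0.3444877   0.33813889]
```

View pics/s9.png

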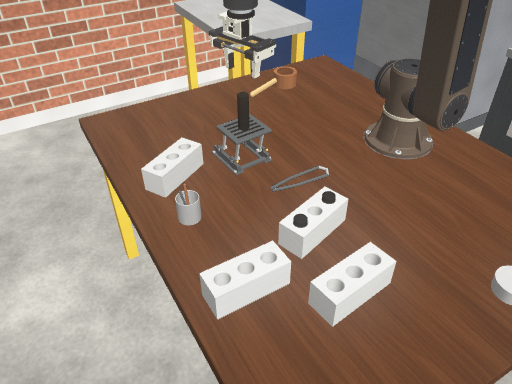

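View pics/s9c.png

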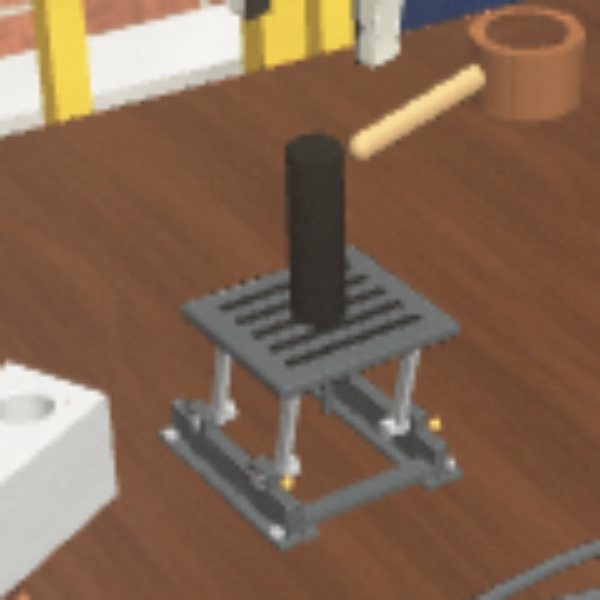

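The plug stands upright in the middle of the open trivet and the gripper is clear. The short plugs, cup (187,208) and jacks (300,179) look unmoved. Handing in.

```bash
python3 -c "
from plant import ctrl
print(ctrl.close_job())"
```

```text
the job is handed in; nothing more can be done
None
```

The trivet is open, the tall plug stands upright in the middle of its plate, and the job is handed in at about 19 s of the 64 s allowed. Handing in gives no verdict, so success rests on my own checks.

- **Trivet:** The jog has no tilt, so I did not use the 45° fingers. I pushed the plate's front edge along the arc with vertical shut fingers. The highest force I read was about 25 N, sampled only at the end of each move. It snapped open; the two-view measurement gave the plate centre at (0.529, -0.178, 0.122), about 96 mm along from folded against 95 expected, and about 2 mm below the stated 124 mm.
- **Plug:** I lifted the plug straight out of the middle well of the block nearest the base. I set it down with about 8 N of contact, eased off, let go and raised the gripper clear.
- **Last picture:** The plug is upright at the plate's middle, within about 1 to 2 mm, and the trivet is still open. Both short plugs are in their wells, and the cup and jacks look unmoved. The wrist force was about 0 N.
- **One disagreement:** My first rough estimate of the plug's position was about 5 mm off in y. I dropped it for the block-centre measurement from the wrist picture, which the overlay in both other views confirmed.

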